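Close a vial holding fixture

ROBOT

A 6-joint arm with a two-finger parallel gripper is mounted at the origin on a cart in front of the work surface, level with it; the furniture and walls round the work are solid. World frame = base frame: x ahead of the robot, y to its left, z up, the work surface at z = 0. Lengths are in m, angles in degrees, forces in N, time in s.
With the tool pointing down it reaches from about 0.4 to 0.825 m from the base axis. Payload 7 kg.
Tool frame: the origin (TCP) lies midway between the tips of the shut fingers; the grasp point (between the pads) lies 19 mm behind it; z points along the fingers, y is the line along which they close (so a half turn about z gives the same grasp; the last joint's range is limited). The gripper opens to 88 mm and grips with 3 to 60 N. Pads are 19 mm wide; open, the fingers measure 130 mm over their backs; the gripper's body (78 mm by 193 mm) begins 47 mm behind the grasp point.
Start: joints at [-59.868, 20.546, 0.682, 0, -70.136, -16.507], TCP at [0.159, -0.656, 0.205] pointing down, gripper open.
Joint ranges: [-176.03, 176.03], [-82.01, 121.73], [-58.28, 71.71], [-173.87, 95.51], [-174.79, -0.11], [-173.66, 173.66]. Speed limits (degrees/s): [136.94, 136.94, 172.46, 180, 180, 180].

INTERFACE

Orientations are given as a 3x3 rotation matrix whose columns are the frame's x, y, z axes.
In Python, from rig import robot gives the robot as it stands. Calls block until the motion is done:
- robot.goto(position, orientation): joint-space move of the TCP to a pose.
- robot.servo_line(position, ori=None, speed=0.15): straight line of the TCP; ori=None keeps the orientation; speed is the mean speed in m/s.
- robot.movej(angles): joint-space move.
- robot.move_gripper(opening): opening from 0.0 (shut) to 1.0 (fully open); the grip force is fixed at half the most; returns when the fingers have stopped.
- robot.dwell(seconds).
- robot.ik(position, orientation): joint angles nearest the present ones, or None.
- robot.grab_frame(name): name is "scene" or "top" or "wrist"; returns (picture, depth): 400x640x3 uint8, red, green, blue; 400x640 float32, m along the optical axis (not along the pixel's ray), 0 where there is no reading.
- robot.camera_info(name): a dict with "vfov" (degrees; the focal length in pixels is half the picture's height over the tangent of half this angle, whatever the lens; pixels are square), "cx", "cy" (the principal point, pixels), "view" (4x4, takes a point from world to camera coordinates); the wrist camera has in their place "T_tool_cam" (4x4, takes a point from camera to tool coordinates, whose origin is the TCP and whose axes are the flange's). Camera axes: x right, y down, z forward; pixel columns grow to the right and rows downward; lengths in m; the calibration is good to about 2 mm. The wrist camera is an equidistant fisheye: a pixel r from the principal point sees the ray r / f radians off the axis. A picture is of the moment at which its call begins: read the wrist's pose just before it. camera_info takes no time and is no camera call.
A pose or a line that the arm cannot do raises robot.Unreachable and nothing moves.
- robot.job_done(): hands the job in; it is judged then, once.
Readings, each from a call of its own:
- robot.read_t(): time.
- robot.read_qpos(): joint angles.
- robot.read_qvel(): joint speeds.
- robot.read_effort(): joint torques, N m.
- robot.read_position(): TCP position.
- robot.read_tcp_rot(): TCP orientation.
- robot.read_force(): force on the tool from outside, world axes, zero at the start.
- robot.read_ft_torque(): the same for the moment, N m.
- robot.read_grip_width(): opening from 0.0 (shut) to 1.0 (fully open).
- robot.read_finger_force(): force on a finger pad.
Only numpy, scipy, OpenCV 4.12 (cv2) and the standard library are available. Lean on these libraries where they do the work, as an engineer would, in place of code of your own. Each camera call takes 0.05 s, during which the arm holds its last target. There are 200 camera calls.

TASK

Finish loading the blue vial fixture: stand the loose open (uncapped) vial in the fixture's empty pocket, then lower the aluminium hold-down plate over the two guide pins, large hole on the large pin and keeping hold of it until it is down, so that it lies flush with both vials standing up through its windows, and swing the red-knobbed clamp arm in over the plate as far as it goes. Do not knock or shift the amber vial, the cap tub, the black die or the grey insert.

Things in the scene. Friction and masses are not known exactly. Their poses are not given: they have to be found in the camera images.
- fixture: blue block 126 x 196 x 25 mm fixed to the table, left or right of the capping machine. Origin on its underside midway between the pins, z up; it reaches from x -78 to +48 and y -98 to +98 mm. On x = 0: vial pockets (26 mm across, 15 mm deep) at y = -38 (empty) and +38 (loaded), pins at y = -68 (large, beside a red bar mark) and +68 (small). Clamp post at x = -62 mm, y = 0
- pocket (a point): centre of the floor of the empty pocket; the floor is 15 mm below the block's top and 10 mm above the table; axes as the fixture's
- loaded_pocket (a point): centre of the floor of the pocket that already holds a vial
- large_pin (a point): foot of the large guide pin, on the block's top face: steel, 16 mm diameter, 40 mm tall, the last 10 mm tapered to 9 mm diameter
- small_pin (a point): foot of the small guide pin, on the block's top face: steel, 10 mm diameter, 40 mm tall, the last 10 mm tapered to 3 mm diameter
- clamp (a joint): angle of the clamp arm about its upright post, counter-clockwise from above: -0.6 = swung out, 0 = along the fixture's -y, beside the plate's place, 1.571 = stop, pointing along the fixture's +x over the plate. Stays where it is left; 1.5 N at the knob moves it. The 10 mm thick arm passes 2 mm above a plate that lies flush
- clamp_hinge (a point): on the axis of the clamp's post, at the height of the arm's underside, 35 mm above the table
- clamp_knob (a point): middle of the arm's red knob, 34 mm from the hinge axis: an upright red cylinder of 16 mm diameter, from 45 to 74 mm above the table; this point is 60 mm above the table
- plate: aluminium plate 90 x 168 x 8 mm, 0.3 kg, with two pin holes, two 32 mm windows (y = -38 and +38 mm) and at its centre a black upright grip rib 14 mm thick (x), 40 mm long (y), standing 30 mm above the plate. Origin at the centre of its underside; seated, its axes match the fixture's and its origin is 25 mm above the fixture's
- large_hole (a point): centre of the 18 mm hole, on the plate's underside at y = -68 mm; a red bar mark lies beside it
- small_hole (a point): centre of the 12 mm hole, on the plate's underside at y = +68 mm
- grip (a point): inside the grip rib, 28 mm above the plate's underside and 10 mm below the rib's top; grip across x
- open_vial: the loose clear glass vial, uncapped, 22 mm diameter, 50 mm tall, cream contents, near the table's front edge, left or right. Origin at the centre of its foot, z up. (On the right a raised black cable, fixed, runs from x 0.35, y -0.17 to x 0.63, y -0.26 m: keep the fingers off it.)
- loaded_vial: an identical vial that stands in the fixture's other pocket, its top 60 mm above the table. Origin at the centre of its foot
- amber_vial: amber vial with white cap, 24 mm diameter, 64 mm tall, to be left alone. Origin at the centre of its foot
- die: black knurled die, 32 mm diameter, 39 mm tall, loose bystander at the side. Origin at its foot
- tub: round tub with green lid, 67 mm diameter, 55 mm tall, loose bystander at the side. Origin at its foot
- insert: grey stepped turned ring, 34 mm diameter, 25 mm tall, loose bystander before the capping machine. Origin at its foot
- press_front (a point): obstacle, fixed: middle of the upper front edge of the capping machine's cream cabinet, 0.19 m high, y from -0.10 to 0.15 m, reaching back from x = 0.46 m between the work areas; a head hangs over it from 0.30 m up, 60 mm further back. Its raised lever ends in a 50 mm black ball at x 0.39, y -0.06, z 0.69 m, the rod running back and down to x 0.64, z 0.48 m: keep the arm clear.
Not all that is in view belongs to the job. What is shaped like the open_vial but green is not meant.

How it is judged:
By the outcome, as a careful person would: the job done as asked, in the order asked, and still so for the second after the job is handed in, with the robot touching nothing.
It also fails if it takes over 72 s, if anything falls off the work surface, if the arm or the gripper's body presses on something with over 40 N, if the wrist force passes 120 N, or if a joint passes its speed limit or range.

## Working session

There is one attempt and no reset: what is moved stays moved. The work goes in short steps, each a Python script; the robot and the scene stay as the last script left them, time stands still between calls to the robot, and variables do not carry over. Pictures are saved under pics/ and viewed, at most 10 in all, crops included, and the job is handed in when it is done.

```bash
ls; mkdir -p pics; python3 - <<'E'
from rig import robot
import cv2,numpy as np
for n in ("scene","top"):
    im,d=robot.grab_frame(n); cv2.imwrite(f"pics/{n}0.png",im[:,:,::-1]); np.savez(f"{n}0.npz",im=im,d=d)
    i=robot.camera_info(n); print(n,i["vfov"],i["cx"],i["cy"]); print(np.round(np.array(i["view"]),4).tolist())
print(robot.camera_info("wrist")); print(robot.read_tcp_rot(),robot.read_t())
E
```

```text
pics
scene 52.14769683005669 308.44943965304594 197.3264666910566
[[-0.6538, -0.7566, -0.0075, 0.262], [-0.3175, 0.2833, -0.905, 0.2857], [0.6868, -0.5893, -0.4254, 1.079], [0.0, 0.0, 0.0, 1.0]]
top 53.75939400006469 317.57209699391365 199.29338571923913
[[0.0218, -0.9998, 0.0027, -0.0704], [-0.988, -0.022, -0.1532, 0.4782], [0.1532, 0.0007, -0.9882, 1.6503], [0.0, 0.0, 0.0, 1.0]]
{'vfov': 65.70646984690485, 'cx': 318.2839677478397, 'cy': 199.07007314821584, 'T_tool_cam': array([[ 7.89568103e-06, -9.52150812e-01, -3.05628582e-01,
         8.30496475e-02],
       [ 9.99999262e-01,  3.78859748e-04, -1.15445990e-03,
        -5.34389777e-04],
       [ 1.21501030e-03, -3.05628348e-01,  9.52150113e-01,
        -1.79240754e-01],
       [ 0.00000000e+00,  0.00000000e+00,  0.00000000e+00,
         1.00000000e+00]])}
[[-9.71872370e-01 -2.35507725e-01 -4.56812281e-04]
 [-2.35508137e-01  9.71871407e-01  1.37328533e-03]
 [ 1.20543490e-04  1.44224108e-03 -9.99998953e-01]] 0.1
```

View pics/top0.png

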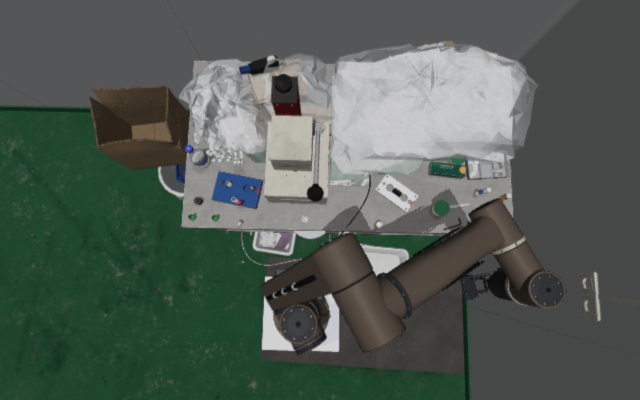

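View pics/scene0.png

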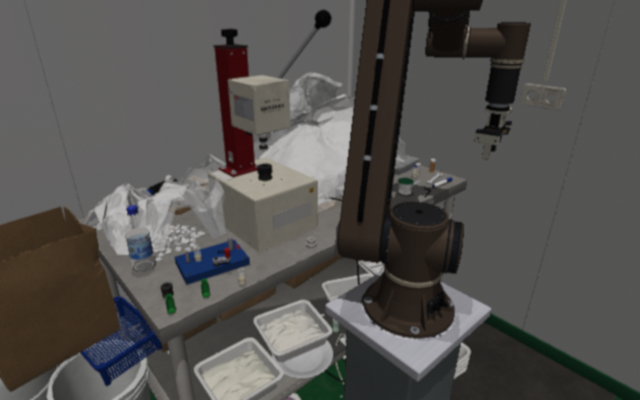

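The top view shows the blue fixture around (237,190), the plate at (397,192), and small upright objects at (240,222) and (379,224). Green vials, the die and the tub lie to the sides. I'll enlarge that band next.

```bash
cat > h.py <<'E'
import numpy as np,cv2
from rig import robot
def info(n):
    i=robot.camera_info(n); return i,200/np.tan(np.radians(i["vfov"])/2)
def ray(n,u,v,pose=None):
    "world origin and direction of pixel ray; pose=(p,R) of TCP for wrist"
    i,f=info(n); a=np.array([u-i["cx"],v-i["cy"]])
    if n!="wrist":
        V=np.array(i["view"]); return -V[:3,:3].T@V[:3,3], V[:3,:3].T@np.array([a[0]/f,a[1]/f,1])
    r=np.hypot(*a)+1e-9; th=r/f; d=np.array([*(a/r*np.sin(th)),np.cos(th)])
    T=i["T_tool_cam"]; p,R=pose
    return p+R@T[:3,3], R@T[:3,:3]@d
def onz(n,u,v,z,pose=None):
    o,d=ray(n,u,v,pose); return o+d*(z-o[2])/d[2]
def proj(n,P,pose=None):
    i,f=info(n); P=np.asarray(P,float)
    if n!="wrist":
        V=np.array(i["view"]); c=V[:3,:3]@P+V[:3,3]; return np.array([i["cx"]+f*c[0]/c[2],i["cy"]+f*c[1]/c[2]])
    p,R=pose; T=i["T_tool_cam"]; c=T[:3,:3].T@(R.T@(P-p)-T[:3,3]); s=np.hypot(c[0],c[1]); th=np.arctan2(s,c[2])
    return np.array([i["cx"],i["cy"]])+f*th*c[:2]/(s+1e-12)
def down(yaw):
    "tool z down, tool y (closing line) at yaw (deg) in world"
    a=np.radians(yaw); y=np.array([np.cos(a),np.sin(a),0]); z=np.array([0,0,-1.]); return np.column_stack([np.cross(y,z),y,z])
def snap(name):
    p,R=np.array(robot.read_position()),np.array(robot.read_tcp_rot()); im,d=robot.grab_frame("wrist")
    cv2.imwrite(f"pics/{name}.png",im[:,:,::-1]); np.savez(name+".npz",im=im,d=d,p=p,R=R); return im,d,(p,R)
E
python3 - <<'E'
from h import *
im=np.load("top0.npz")["im"][:,:,::-1]
a=cv2.resize(im[140:235,182:332],(800,507),interpolation=cv2.INTER_CUBIC)
cv2.imwrite("pics/topL.png",a)
b=cv2.resize(im[165:240,360:515],(800,387),interpolation=cv2.INTER_CUBIC);cv2.imwrite("pics/topR.png",b)
for u,v,z in [(237,190,.025),(397,192,.01),(240,222,.05),(379,224,.05),(441,208,.055),(198,201,.04),(305,218,.025),(193,216,.05),(215,217,.05)]: print(u,v,onz("top",u,v,z).round(3))
for p,y in [((.6,.3,.3),0),((.6,.3,.3),90),((.55,-.3,.3),0),((.55,-.3,.3),90)]:
  for k in(0,180): print(p,y+k,robot.ik(p,down(y+k)))
E
```

```text
237 190 [0.514 0.289 0.025]
397 192 [ 0.524 -0.405  0.01 ]
240 222 [0.374 0.264 0.05 ]
379 224 [ 0.378 -0.32   0.05 ]
441 208 [ 0.451 -0.581  0.055]
198 201 [0.46  0.449 0.04 ]
305 218 [ 0.399 -0.008  0.025]
193 216 [0.395 0.463 0.05 ]
215 217 [0.393 0.37  0.05 ]
(0.6, 0.3, 0.3) 0 [ 43.17881425  17.88697799   9.00493264   0.         -81.11795465
 136.82118575]
(0.6, 0.3, 0.3) 180 [ 43.17881425  17.88697799   9.00493264   0.         -81.11795465
 -43.17881425]
(0.6, 0.3, 0.3) 90 [  43.17881425   17.88697799    9.00493264    0.          -81.11795465
 -133.17881425]
(0.6, 0.3, 0.3) 270 [ 43.17881425  17.88697799   9.00493264   0.         -81.11795465
  46.82118575]
(0.55, -0.3, 0.3) 0 [ -10.78332861   13.50526702    3.06315082    0.          -79.5578838
 -169.21667139]
(0.55, -0.3, 0.3) 180 [-10.78332861  13.50526702   3.06315082   0.         -79.5578838
  10.78332861]
(0.55, -0.3, 0.3) 90 [-10.78332861  13.50526702   3.06315082   0.         -79.5578838
 -79.21667139]
(0.55, -0.3, 0.3) 270 [-10.78332861  13.50526702   3.06315082   0.         -79.5578838
 100.78332861]
```

View pics/topL.png

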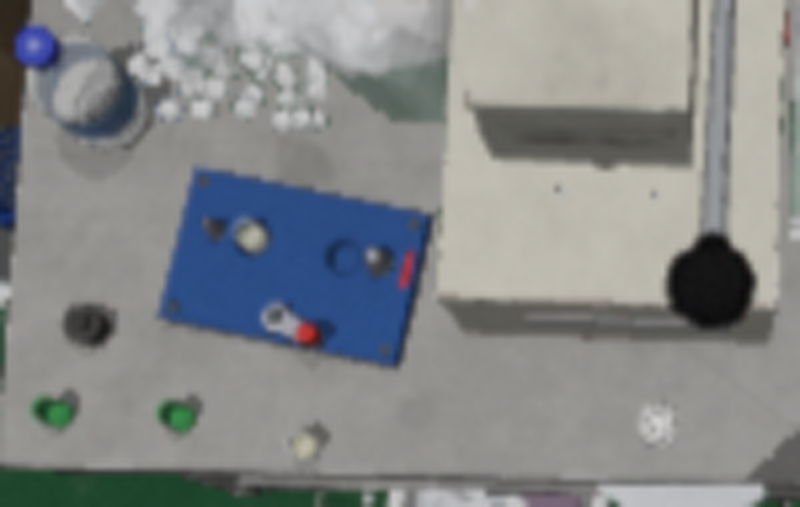

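View pics/topR.png

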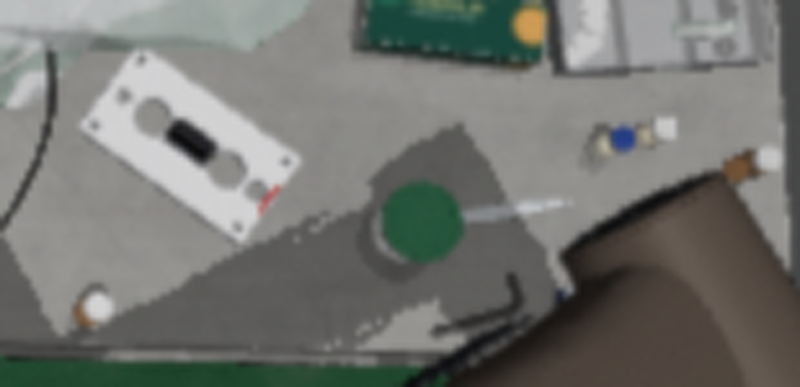

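The enlarged crops show the fixture with its red bar mark on the right at crop (407,270), the empty pocket at (345,258) and the loaded one at (250,237). The clamp post is at (275,318) with its red knob at (307,333), and the open vial stands at (305,443), front left. On the right are the plate, with its red mark at crop (270,200), the amber vial (95,308) and the tub (420,222).

Before moving, I'll check the arm's geometry against the lever ball.

```bash
python3 - <<'E'
from h import *
z=np.load("top0.npz"); d=z["d"]
V=np.array(robot.camera_info("top")["view"]); C=-V[:3,:3].T@V[:3,3]; print("cam",C.round(3))
j1=np.radians(-59.868); e=np.array([np.cos(j1),np.sin(j1)]); n=np.array([-e[1],e[0]])
vv,uu=np.mgrid[230:380:10,260:570:10]
for u,v in zip(uu.ravel(),vv.ravel()):
    if d[v,u]<=0: continue
    o,r=ray("top",u,v); P=o+r*d[v,u]
    if P[2]>.25: print((u,v),"z %.2f along %.2f left %.2f"%(P[2],P[:2]@e,P[:2]@n),end="; ")
for p,y in [((.42,-.42,.2),90),((.42,.26,.2),90),((.42,.26,.2),270),((.6,.22,.1),0),((.6,.22,.1),180),((.52,-.4,.1),55),((.52,-.4,.1),-125)]: print(p,y,robot.ik(p,down(y)))
E
```

```text
cam [ 0.221 -0.061  1.704]
(np.int64(460), np.int64(230)) z 0.64 along 0.54 left 0.04; (np.int64(470), np.int64(230)) z 0.68 along 0.55 left 0.04; (np.int64(480), np.int64(230)) z 0.68 along 0.57 left 0.02; (np.int64(490), np.int64(230)) z 0.67 along 0.60 left 0.01; (np.int64(500), np.int64(230)) z 0.65 along 0.63 left -0.01; (np.int64(510), np.int64(230)) z 0.65 along 0.66 left -0.02; (np.int64(520), np.int64(230)) z 0.63 along 0.69 left -0.04; (np.int64(560), np.int64(230)) z 0.27 along 0.99 left -0.17; (np.int64(340), np.int64(240)) z 0.82 along 0.23 left 0.17; (np.int64(350), np.int64(240)) z 0.80 along 0.25 left 0.16; (np.int64(440), np.int64(240)) z 0.70 along 0.46 left 0.05; (np.int64(450), np.int64(240)) z 0.70 along 0.49 left 0.04; (np.int64(460), np.int64(240)) z 0.70 along 0.51 left 0.03; (np.int64(470), np.int64(240)) z 0.70 along 0.53 left 0.02; (np.int64(480), np.int64(240)) z 0.69 along 0.56 left 0.00; (np.int64(490), np.int64(240)) z 0.67 along 0.58 left -0.01; (np.int64(500), np.int64(240)) z 0.66 along 0.62 left -0.03; (np.int64(510), np.int64(240)) z 0.65 along 0.6
[... 10818 characters left out ...]
 [-26.16087211  13.16302018 -10.33597483   0.         -66.50100499
 -63.83912789]
(0.42, 0.26, 0.2) 90 [  54.60748019    3.50167147  -21.99160264    0.          -64.50672589
 -144.60748019]
(0.42, 0.26, 0.2) 270 [ 54.60748019   3.50167147 -21.99160264   0.         -64.50672589
  35.39251981]
(0.6, 0.22, 0.1) 0 [ 37.60156239  21.86196221 -11.86303678   0.         -56.275001
 142.39843761]
(0.6, 0.22, 0.1) 180 [ 37.60156239  21.86196221 -11.86303678   0.         -56.275001
 -37.60156239]
(0.52, -0.4, 0.1) 55 [ -20.56951439   23.30291284   -9.56302805    0.          -57.1340591
 -104.43048561]
(0.52, -0.4, 0.1) -125 [-20.56951439  23.30291284  -9.56302805   0.         -57.1340591
  75.56951439]
```

The forearm lies in the J1 plane with a half-width of about 5 cm. It would hit the lever ball if swept across while extended, so I'll fold the arm back to cross over.

```bash
cat >> h.py <<'E'
def cross(j1,j6):
    "fold back, swing the base to j1"
    q=np.array(robot.read_qpos()); robot.movej([q[0],-25,0,0,-115,q[5]]); robot.movej([j1,-25,0,0,-115,j6])
E
python3 - <<'E'
from h import *
def show(t): print(t,"t",round(robot.read_t(),2),np.round(robot.read_position(),4),np.round(robot.read_qpos(),1))
robot.goto([.45,-.43,.18],down(145)); show("plate view"); snap("plate1")
cross(45,-45); show("crossed")
robot.goto([.514,.289,.2],down(170)); show("f1"); snap("fix1")
robot.goto([.514,.289,.2],down(350)); show("f2"); snap("fix2")
a=np.vstack([cv2.resize(cv2.imread(f"pics/{n}.png")[20:380],(533,300)) for n in("plate1","fix1")]); cv2.imwrite("pics/m1.png",a)
E
```

```text
plate view t 1.48 [ 0.4495 -0.4307  0.1801] [-25.8  16.6  -8.4   0.  -65.1  -9.3]
crossed t 4.98 [ 0.253  -0.0186  0.5402] [  44.9  -25.     0.     0.  -115.   -45. ]
f1 t 6.89 [0.5143 0.289  0.2014] [ 48.3  12.7 -10.8   0.  -66.4 -58.3]
f2 t 9.59 [0.514 0.289 0.2  ] [ 48.3  12.8 -10.9   0.  -66.4 121.6]
```

View pics/m1.png

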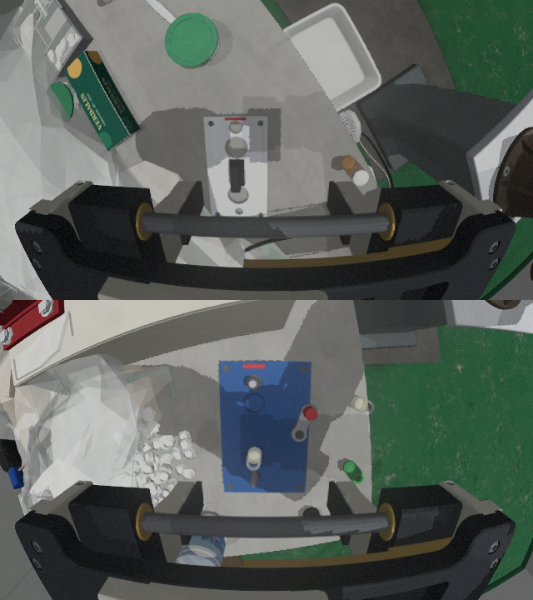

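The top half shows the plate (centre near montage 236,165, red-marked large hole at 235,122), unobstructed, with the amber vial at (352,170). The bottom half shows the fixture (265,425), its empty pocket at (255,402), the clamp's red knob at (311,412) and the open vial at (360,404). Next I'll fit these numerically.

```bash
cat >> h.py <<'E'
def rect(pts):
    "min-area rect of Nx2 points (m): centre, long-axis yaw deg, sizes (long, short)"
    (cx,cy),(w,h),a=cv2.minAreaRect((pts*1e4).astype(np.float32))
    if w<h: w,h,a=h,w,a+90
    return np.array([cx,cy])/1e4,a%180,np.array([w,h])/1e4
def load(n):
    z=np.load(n+".npz"); return z["im"],z["d"],(z["p"],z["R"])
def big(mask,seed=None):
    n,l,s,c=cv2.connectedComponentsWithStats(mask.astype(np.uint8)); k=1+np.argmax(s[1:,4]) if seed is None else l[seed[1],seed[0]]
    return l==k,c[k],s[k]
def cont(m): return max(cv2.findContours(m.astype(np.uint8),0,cv2.CHAIN_APPROX_NONE)[0],key=len)[:,0,:]
E
python3 - <<'E'
from h import *
for n in("fix1","fix2"):
    im,d,P=load(n); r,g,b=[im[:,:,k].astype(int) for k in range(3)]
    m,c,s=big((b>r+30)&(b>g+15)); m=cv2.morphologyEx(m.astype(np.uint8),cv2.MORPH_OPEN,np.ones((3,3)))
    w=np.array([onz("wrist",u,v,.025,P)[:2] for u,v in cont(m)]); print(n,"blue",c.round(),s,rect(w))
    # red things
    N,l,S,C=cv2.connectedComponentsWithStats(((r>120)&(g<80)&(b<90)).astype(np.uint8))
    for k in range(1,N):
        if S[k,4]>15 : print("  red",S[k],C[k].round(1),"z.025",onz("wrist",*C[k],.025,P)[:2].round(4),"z.074",onz("wrist",*C[k],.074,P)[:2].round(4))
    sub=im[:,:,::-1]
    cv2.imwrite(f"pics/{n}c.png",cv2.resize(sub[int(s[1])-5:int(s[1]+s[3])+5,int(s[0])-5:int(s[0]+s[2])+75],None,fx=2,fy=2,interpolation=cv2.INTER_CUBIC)); print("crop0",s[0]-5,s[1]-5)
im,d,P=load("plate1"); hsv=cv2.cvtColor(im,cv2.COLOR_RGB2HSV); 
print("plate px",im[150,260],im[210,265],im[225,295],im[140,330],im[200,240]);
cv2.imwrite("pics/plc.png",cv2.resize(im[140:290,235:335,::-1],None,fx=3,fy=3,interpolation=cv2.INTER_CUBIC))
a=[cv2.imread(f"pics/{n}c.png") for n in("fix1","fix2")]+[cv2.imread("pics/plc.png")]
h=max(x.shape[0] for x in a); o=np.hstack([cv2.copyMakeBorder(x,0,h-x.shape[0],0,6,cv2.BORDER_CONSTANT) for x in a]); f=min(1,800/o.shape[1],600/o.shape[0]); print([x.shape for x in a],f); cv2.imwrite("pics/m2.png",cv2.resize(o,None,fx=f,fy=f,interpolation=cv2.INTER_AREA))
E
```

```text
fix1 blue [316. 170.] [  263    93   110   158 14595] (array([0.51575386, 0.2925104 ]), 79.72923278808594, array([0.19586874, 0.12578409]))
  red [   4    0   67   81 1111] [38.8 42.9] z.025 [ 0.9019 -0.0052] z.074 [0.8464 0.0241]
  red [  3  12  54  44 195] [32.  31.2] z.025 [ 0.9187 -0.0344] z.074 [ 0.8609 -0.0011]
  red [292  97  26   5  62] [304.1  99.1] z.025 [0.5146 0.201 ] z.074 [0.5126 0.2019]
  red [367 151  14  13 133] [373.5 156.7] z.025 [0.4466 0.2803] z.074 [0.4539 0.2703]
crop0 258 88
fix2 blue [321. 164.] [  265    88   111   160 14962] (array([0.516721  , 0.29107329]), 79.69901275634766, array([0.1960309 , 0.12563652]))
  red [260 206  13  12 111] [265.9 211.3] z.025 [0.443  0.2539] z.074 [0.4549 0.27  ]
  red [320 240  11   5  36] [324.4 241.9] z.025 [0.5069 0.2007] z.074 [0.5099 0.2241]
  red [335 240   8   4  26] [339.  241.7] z.025 [0.5251 0.1977] z.074 [0.5256 0.2216]
crop0 260 83
plate px [140 139 134] [138 139 142] [179 180 181] [132 132 128] [100  99  96]
[(336, 380, 3), (340, 382, 3), (450, 300, 3)] 0.7407407407407407
```

View pics/m2.png

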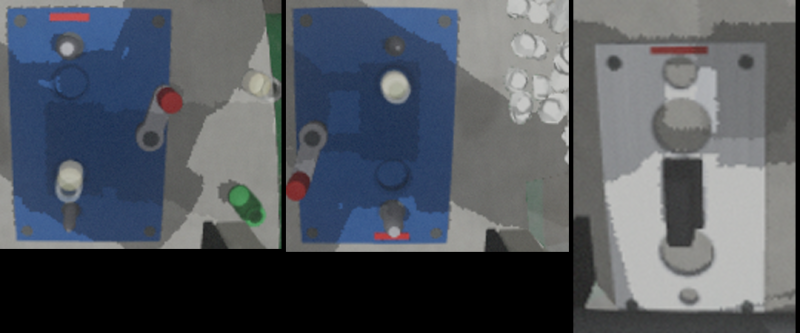

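Both fixture fits give 196 x 126 mm. The two opposite yaws disagree by only about 1.7 mm, so the wrist camera bias is under 1 mm. The crops also confirm the knob and the clamp (swung out), and the plate with its holes, windows and rib. Next is a straight-down look at the vial.

```bash
cat >> h.py <<'E'
YAW=79.71; ex=np.array([np.sin(np.radians(YAW)),-np.cos(np.radians(YAW)),0]); ey=np.array([-ex[1],ex[0],0])
F0=np.array([.51624,.29179,0])+.015*ex      # fixture origin
def fx(x,y,z=0): return F0+x*ex+y*ey+np.array([0,0,z])
TY=YAW+90                                    # tool yaw: closing line along fixture -x
def st(t): print(t,"t %.2f"%robot.read_t(),"p",np.round(robot.read_position(),4),"F",np.round(robot.read_force(),1),"w %.3f ff %.1f"%(robot.read_grip_width(),robot.read_finger_force()))
E
python3 - <<'E'
from h import *
for a,b in(("post",(-.062,0,.045)),("pocket",(0,-.038,.01))): print(a,fx(*b))
k=np.array([.4545,.2702,0])-fx(-.062,0); print("clamp angle",np.arctan2(k@ex,-k@ey),np.hypot(*k[:2]))
v=np.array([.374,.262,.16]); R=down(TY)
robot.goto(v-.083*R[:,0],R); robot.move_gripper(.65); im,d,P=snap("vial1"); st("v")
uv=proj("wrist",[*v[:2],.03],P); print("expected px",uv)
hsv=cv2.cvtColor(im,cv2.COLOR_RGB2HSV)
u0,v0=uv.astype(int); sub=im[max(0,v0-50):v0+50,u0-60:u0+60]; print("crop0",u0-60,max(0,v0-50))
cv2.imwrite("pics/m3.png",cv2.resize(sub[:,:,::-1],None,fx=5,fy=5,interpolation=cv2.INTER_CUBIC))
E
```

```text
post [0.46999594 0.30018563 0.045     ]
pocket [0.52421078 0.25172173 0.01      ]
clamp angle -0.29738592979631406 0.03375295933207995
v t 13.28 p [0.3888 0.3437 0.16  ] F [-0.2  0.2 -0.2] w 0.646 ff 0.0
expected px [318.859337   103.89933328]
crop0 258 53
```

View pics/m3.png

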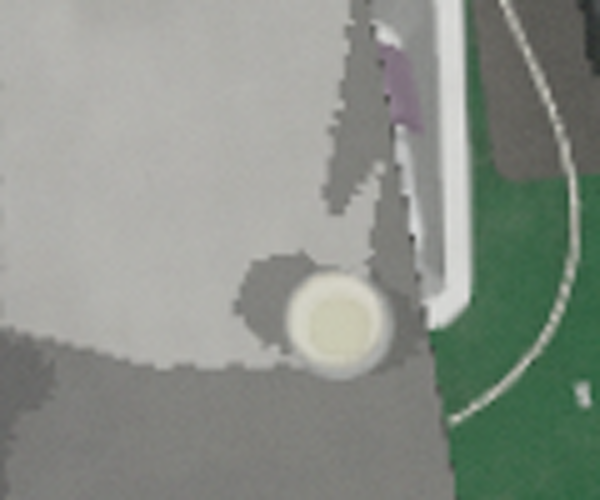

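The vial stands close to the table's front edge. Its rim is centred at crop (339,324), which is full-image pixel (325.4,117.4), so I'll grasp it and place it.

```bash
python3 - <<'E'
from h import *
im,d,P=load("vial1"); v=onz("wrist",325.4,117.4,.05,P); print("vial",v)
v[:2]-=[-.0005,.0007]
R=down(TY)
robot.goto([v[0],v[1],.10],R); robot.servo_line([v[0],v[1],.023],R,speed=.08); st("at vial")
robot.move_gripper(0); st("gripped")
g=np.array(robot.read_position())
robot.servo_line([v[0],v[1],.11],R,speed=.15); st("lifted")
c=fx(0,-.038,.11); robot.servo_line(c,R,speed=.2); robot.dwell(.3); st("over pocket"); snap("overp")
im=load("overp")[0]; cv2.imwrite("pics/m4.png",im[:,:,::-1])
E
```

```text
vial [0.37030429 0.27544771 0.05      ]
at vial t 14.85 p [0.371  0.2751 0.0234] F [-0.1  0.1 -0. ] w 0.650 ff 0.0
gripped t 15.55 p [0.3708 0.2747 0.023 ] F [-1.2 -0.3  0.8] w 0.229 ff 30.0
lifted t 16.28 p [0.3704 0.2743 0.1093] F [-0.2  0.7 -0.7] w 0.230 ff 30.0
over pocket t 17.51 p [0.5237 0.2521 0.1104] F [-0.8 -0.  -0. ] w 0.230 ff 30.0
```

View pics/m4.png

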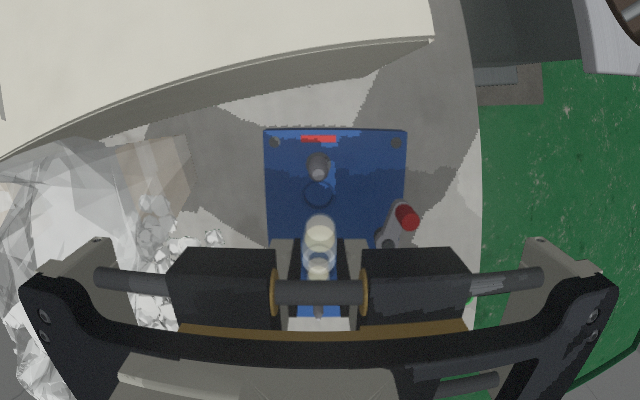

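The vial is held upright (jaw width 0.23), and the empty pocket shows at (318,192). I'll check the aim and lower in steps while watching the force.

```bash
python3 - <<'E'
from h import *
im,d,P=load("overp"); print("pocket seen",onz("wrist",318.5,193,.025,P)-[-.0005,.0007,0],"model",fx(0,-.038,.025))
R=down(TY); c=fx(0,-.038)
def to(z,s): robot.servo_line([c[0],c[1],z],R,speed=s)
to(.062,.12); st("a")
for z in (.054,.048,.043,.039,.0365,.0345,.033):
    to(z,.04); F=np.array(robot.read_force()); st(z)
    if abs(F[2])>8 or np.hypot(*F[:2])>10: break
E
```

```text
pocket seen [0.52372232 0.24676551 0.025     ] model [0.52421078 0.25172173 0.025     ]
a t 18.11 p [0.5244 0.2518 0.0622] F [ 0.4 -0.   0.4] w 0.229 ff 30.0
0.054 t 18.46 p [0.5242 0.2517 0.0541] F [1.4 0.7 0.8] w 0.232 ff 30.0
0.048 t 18.76 p [0.5241 0.2516 0.0477] F [ 0.1 -0.2 -0.6] w 0.226 ff 30.0
0.043 t 19.03 p [0.524  0.2515 0.0426] F [-0.5  0.9 -0.9] w 0.229 ff 30.0
0.039 t 19.28 p [0.524  0.2516 0.0387] F [-0.4  0.9 -0. ] w 0.231 ff 30.0
0.0365 t 19.53 p [0.5241 0.2517 0.0363] F [ 0.1 -0.5 -0. ] w 0.232 ff 30.0
0.0345 t 19.78 p [0.5241 0.2517 0.0344] F [-0.  -0.6 -0.3] w 0.229 ff 30.0
0.033 t 20.03 p [0.5244 0.2518 0.0331] F [-0.1 -0.3 -0.3] w 0.230 ff 30.0
```

The foot went past the block's top face with no contact force, so the vial is in the pocket. I'll release it, back off and go to the plate.

```bash
cat > plate.py <<'E'
from h import *
def platefit(n,z=.008):
    im,d,P=load(n); f=cv2.bilateralFilter(im,9,40,5).astype(int); r,b=f[:,:,0],f[:,:,2]
    m=((b-r)*100>=-1*r)&(r>60)
    s=proj("wrist",[.515,-.395,.008],P); m=m.astype(np.uint8)
    win=np.zeros_like(m); cv2.circle(win,tuple(int(x) for x in s),130,1,-1); m=cv2.morphologyEx(m*win,cv2.MORPH_OPEN,np.ones((5,5)))
    m,c,st_=big(m); cv2.imwrite(f"pics/{n}_mask.png",m*255)
    w=np.array([onz("wrist",u,v,z,P)[:2] for u,v in cont(m)]); return rect(w),c,st_
E
python3 - <<'E'
from plate import *
R=down(TY); c=fx(0,-.038)
robot.servo_line([c[0],c[1],.0322],R,speed=.03); st("down"); robot.move_gripper(.45); st("rel")
robot.servo_line([c[0],c[1],.12],R,speed=.15); snap("placed")
cross(-35,90); robot.move_gripper(1.0)
robot.goto([.45,-.43,.18],down(270)); st("pl"); snap("plate2")
for n in("plate1","plate2"): print(n,platefit(n))
a=cv2.imread("pics/plate2.png"); b=cv2.imread("pics/plate2_mask.png"); e=cv2.imread("pics/placed.png")[100:300,220:420]
s=proj("wrist",[.52,-.4,.008],load("plate2")[2]).astype(int); print(s)
y0,x0=max(0,s[1]-110),s[0]-130
A=cv2.resize(a[y0:y0+220,x0:x0+260],None,fx=2,fy=2); B=cv2.resize(b[y0:y0+220,x0:x0+260],None,fx=1,fy=1)
C=np.zeros((440,800,3),np.uint8); C[:440,:520]=A[:440,:520]; C[:220,530:790]=B[:220,:260]; C[230:430,530:730]=e; cv2.imwrite("pics/m5.png",C); print("crop0",x0,y0)
E
```

```text
down t 20.28 p [0.5247 0.252  0.033 ] F [-1.3  0.3  6.3] w 0.234 ff 30.0
rel t 20.88 p [0.5242 0.2517 0.0321] F [-0.4  0.1 -0.2] w 0.450 ff 0.0
pl t 28.93 p [ 0.4501 -0.4303  0.1814] F [ 0.3 -0.4 -1.1] w 0.999 ff 0.0
plate1 ((array([ 0.49034463, -0.35806101]), 144.4457893371582, array([0.22817874, 0.20469338])), array([297.5762157 , 243.31747713]), array([  242,   159,   164,   147, 10385], dtype=int32))
plate2 ((array([ 0.5833998 , -0.39897937]), 53.49612045288086, array([0.24867705, 0.18687766])), array([279.46757213,  67.04094099]), array([  168,     0,   206,   163, 15388], dtype=int32))
[290 115]
crop0 160 5[ WARN:0@11.744] global loadsave.cpp:1063 imwrite_ Unsupported depth image for selected encoder is fallbacked to CV_8U.
```

View pics/m5.png

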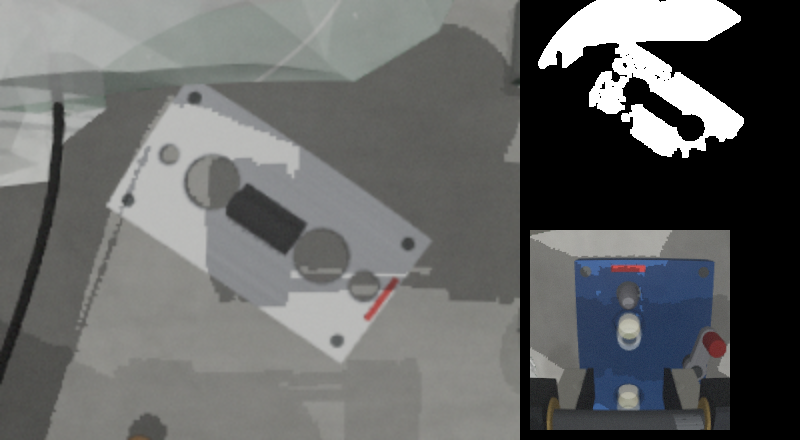

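The vial stands in its pocket (inset). In the plate view (crop scale 2, origin 160,5) the corners are at (187,85), (431,240), (343,362) and (108,206). The windows are at (212,182) and (321,255), the holes at (169,154) and (364,286), and the red mark is beside the large hole. I'll fit the pose from these.

```bash
cat > fit.py <<'E'
from h import *
from scipy.optimize import least_squares
def fit(n,pts,toful):
    P=load(n)[2]; W=np.array([onz("wrist",*toful(u,v),z,P)[:2] for u,v,x,y,z in pts]); M=np.array([[x,y] for *_,x,y,z in pts])/1000
    def mod(q): c,s=np.cos(q[2]),np.sin(q[2]); return M@np.array([[c,s],[-s,c]])+q[:2]
    r=least_squares(lambda q:(mod(q)-W).ravel(),[.52,-.4,np.radians(-35)],loss="soft_l1",f_scale=.001)
    print(n,r.x[:2].round(4),"yaw x %.2f"%np.degrees(r.x[2]),"resid mm",np.round(np.linalg.norm(mod(r.x)-W,axis=1)*1e3,1)); return r.x
H=.008; h=.005
p2=fit("plate2",[(187,85,45,84,H),(431,240,45,-84,H),(343,362,-45,-84,H),(108,206,-45,84,H),(212,182,0,38,h),(321,255,0,-38,h),(169,154,0,68,h),(364,286,0,-68,h)],lambda u,v:(159.75+u/2,4.75+v/2))
p1=fit("plate1",[(597,44,45,-84,H),(765,43,-45,-84,H),(682,126,0,-38,h),(688,252,0,38,h),(681,72,0,-68,h),(689,296,0,68,h)],lambda u,v:(234.8+(u-573.3)/2.222,139.8+v/2.222))
E
python3 fit.py
```

```text
plate2 [ 0.5217 -0.4026] yaw x -34.66 resid mm [5.7 1.1 0.9 1.8 0.4 0.4 0.8 0.6]
plate1 [ 0.5199 -0.401 ] yaw x -35.25 resid mm [0.9 0.7 0.3 0.5 0.1 0.5]
```

The two fits agree within about 2 mm, so the plate is at about (0.521,-0.402), yaw -35°. I'll grasp it, lift it clear, cross over and hover above the pins.

```bash
python3 - <<'E'
from h import *
c=np.array([.5212,-.4019]); R=down(145)
robot.move_gripper(.5)
robot.goto([*c,.07],R); robot.servo_line([*c,.0105],R,speed=.08); st("at rib")
robot.move_gripper(0); st("grip")
if robot.read_grip_width()<.08: raise SystemExit("no grip")
p=np.array(robot.read_position())
robot.servo_line([p[0],p[1],.09],R,speed=.15); st("lift")
robot.goto([.42,-.45,.2],R); cross(65,-60); st("crossed")
robot.goto([*fx(-.02,.02)[:2],.25],down(TY)); robot.servo_line(fx(0,0,.115),down(TY),speed=.15); robot.dwell(.3); st("hover"); snap("hover")
im=load("hover")[0]; cv2.imwrite("pics/m6.png",cv2.resize(im[60:260,200:440,::-1],None,fx=3,fy=3,interpolation=cv2.INTER_CUBIC))
E
```

```text
at rib t 32.73 p [ 0.5216 -0.4021  0.0109] F [-0.1 -0.8 -0.1] w 0.495 ff 0.0
grip t 33.33 p [ 0.5212 -0.4019  0.0107] F [-0.8  0.5  2. ] w 0.153 ff 30.0
lift t 34.02 p [ 0.5205 -0.4014  0.089 ] F [ 0.1  0.6 -4.1] w 0.152 ff 30.0
crossed t 38.51 p [0.2441 0.069  0.5403] F [ 0.7  0.1 -2.5] w 0.153 ff 30.0
hover t 41.58 p [0.5311 0.2894 0.1156] F [ 0.  -0.7 -3.2] w 0.156 ff 30.0
```

View pics/m6.png

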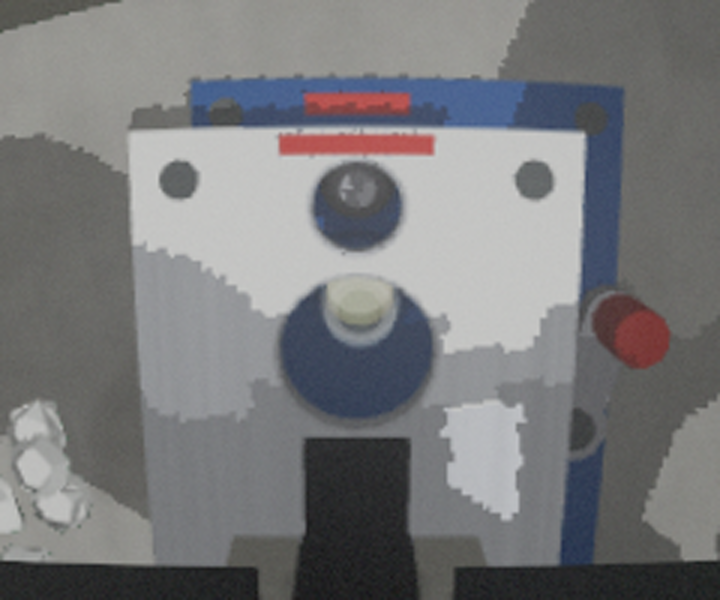

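The plate is held level above the fixture. Its large hole, at crop (358,206), shows the pin tip at (357,188), and its window, at (358,348), shows the vial. I'll compute the residual offset.

```bash
python3 - <<'E'
from h import *
im,d,P=load("hover"); f=lambda u,v:(199.67+u/3,59.67+v/3)
def loc(u,v,z): w=onz("wrist",*f(u,v),z,P)-F0; return np.round([w@ex*1e3,w@ey*1e3],1)
zt=P[0][2]-.0105+.008; print("tcp",np.round([(P[0]-F0)@ex*1e3,(P[0]-F0)@ey*1e3],1))
print("hole",loc(358,206,zt-.002),"want 0,-68; window",loc(357.5,348,zt-.002),"want 0,-38")
print("screws",loc(179,180,zt),loc(534,180,zt)); print("redmark plate",loc(356,145,zt),"redmark fix",loc(357,104,.025))
print("pin tip",loc(357,188,.065),"corners plate",loc(129,129,zt),loc(584,129,zt),"corners fixture",loc(190,80,.025),loc(623,89,.025),"want 48,-98 -78,-98")
E
```

```text
tcp [0.1 0.3]
hole [  0.1 -68.4] want 0,-68; window [  0.1 -39.5] want 0,-38
screws [ 35.1 -74.2] [-34.4 -74.2]
redmark plate [  0.4 -80.5] redmark fix [  0.3 -91. ]
pin tip [  0.3 -69.1] corners plate [ 45.  -84.7] [-44.3 -84.8] corners fixture [ 48.3 -99. ] [-77.4 -98. ] want 48,-98 -78,-98
```

The plate's holes line up with the pins to within about 0.5 mm and the yaw matches. I'll lower it with a force watch.

```bash
python3 - <<'E'
from h import *
R=down(TY); robot.servo_line(fx(0,0,.082),R,speed=.1); st("a")
for z in (.074,.069,.064,.059,.054,.049,.044,.040,.0375,.036,.035):
    robot.servo_line(fx(0,0,z),R,speed=.04); F=np.array(robot.read_force()); st(z)
    if F[2]>9 or np.hypot(*F[:2])>14: print("STOP"); break
E
```

```text
a t 42.11 p [0.5311 0.289  0.0818] F [ 0.2  0.7 -2.4] w 0.149 ff 30.0
0.074 t 42.46 p [0.5309 0.289  0.0739] F [ 0.2  0.1 -2.3] w 0.154 ff 30.0
0.069 t 42.73 p [0.5308 0.289  0.0687] F [-0.5  0.5 -2.4] w 0.153 ff 30.0
0.064 t 43.01 p [0.5308 0.2889 0.0636] F [ 0.4 -0.2 -3. ] w 0.150 ff 30.0
0.059 t 43.28 p [0.5308 0.2889 0.0586] F [ 0.1 -0.5 -1.4] w 0.156 ff 30.0
0.054 t 43.56 p [0.5308 0.2889 0.0536] F [-0.5  0.2 -2.2] w 0.155 ff 30.0
0.049 t 43.83 p [0.5308 0.2889 0.0486] F [ 0.2  0.3 -1.8] w 0.155 ff 30.0
0.044 t 44.11 p [0.5308 0.2889 0.0436] F [ 0.1 -0.  -2.1] w 0.158 ff 30.0
0.04 t 44.36 p [0.5308 0.2889 0.0397] F [ 0.3  0.5 -2.9] w 0.156 ff 30.0
0.0375 t 44.61 p [0.5309 0.289  0.0373] F [-0.1 -1.  -3.1] w 0.150 ff 30.0
0.036 t 44.86 p [0.5309 0.2891 0.0359] F [-0.4  0.4 -2.8] w 0.150 ff 30.0
0.035 t 45.11 p [0.5311 0.2892 0.0357] F [-2.8 -1.   3.8] w 0.151 ff 30.0
```

The plate touched down at the expected height (Fz changed sign at 0.0357). I'll release it, then straddle the knob just above rib height and swing the clamp until it meets its stop.

```bash
cat > clamp.py <<'E'
from h import *
def at(a,z): # tool pose with the knob between the pads at clamp angle a
    return fx(-.062+.034*np.sin(a),-.034*np.cos(a),z),down(np.degrees(a)+TY)
E
python3 - <<'E'
from clamp import *
robot.servo_line(fx(0,0,.0352),down(TY),speed=.03); st("seat"); robot.move_gripper(.4); st("rel")
robot.servo_line(fx(0,0,.13),down(TY),speed=.15)
robot.move_gripper(.28)
a0=-.297; robot.goto(*at(a0,.11)); robot.servo_line(at(a0,.066)[0],speed=.08); robot.dwell(.2); st("straddle"); F0_=np.array(robot.read_force())
for a in np.linspace(a0,1.45,17)[1:]:
    p,R=at(a,.066); robot.servo_line(p,R,speed=.03); F=np.array(robot.read_force())-F0_
    if np.linalg.norm(F)>12: print("STOP"); break
print("a",a,F.round(1)); st("end")
E
```

```text
seat t 45.36 p [0.5311 0.2892 0.0357] F [-3.  -1.6  5.9] w 0.151 ff 30.0
rel t 45.98 p [0.531  0.2891 0.0351] F [-1.4  0.6  0. ] w 0.401 ff 0.0
straddle t 48.59 p [0.4547 0.2703 0.0666] F [ 0.5  0.3 -0.5] w 0.286 ff 0.0
a 1.45 [-0.1  0.2  0.6]
end t 52.99 p [0.5023 0.29   0.0659] F [0.4 0.4 0.1] w 0.279 ff 0.0
```

```bash
python3 - <<'E'
from clamp import *
for a in np.arange(1.49,1.80,.025):
    p,R=at(min(a,1.571),.066); t=np.array([0,1.,0]); p=p+max(0,a-1.571)*.034*ey
    robot.servo_line(p,R,speed=.03); robot.dwell(.1); F=np.array(robot.read_force())
    print(round(a,3),"Ft %.1f"%(F@ey),"Fr %.1f"%(F@ex))
    if F@ey<-7: break
st("stop"); p=np.array(robot.read_position())-.0035*ey
robot.servo_line([p[0],p[1],.066],speed=.03); st("back"); robot.servo_line([p[0],p[1],.10],speed=.1)
robot.goto([*fx(-.05,.03)[:2],.2],down(TY)); snap("fin1"); robot.dwell(.1); st("fin")
im,d,P=load("fin1"); r,g,b=[im[:,:,k].astype(int) for k in range(3)]
N,l,S,C=cv2.connectedComponentsWithStats(((r>110)&(g<80)&(b<90)).astype(np.uint8))
for k in range(1,N):
    if S[k,4]>20 and S[k,1]>60:
        for z in(.074,.033): w=onz("wrist",*C[k],z,P)-F0; print(S[k],"z",z,np.round([w@ex*1e3,w@ey*1e3],1))
E
```

```text
1.49 Ft -0.3 Fr -0.1
1.515 Ft 0.5 Fr 0.3
1.54 Ft -0.9 Fr 0.5
1.565 Ft 1.6 Fr -0.1
1.59 Ft -0.2 Fr 0.3
1.615 Ft -0.1 Fr 0.6
1.64 Ft 0.3 Fr -0.7
1.665 Ft 0.5 Fr -0.2
1.69 Ft -0.1 Fr 0.1
1.715 Ft 0.3 Fr 0.6
1.74 Ft -0.3 Fr 1.0
1.765 Ft 0.2 Fr -0.7
1.79 Ft -0.8 Fr -0.4
stop t 57.54 p [0.5048 0.3015 0.066 ] F [-0.5 -0.7  0.3] w 0.277 ff 0.0
back t 57.81 p [0.5041 0.2978 0.066 ] F [-0.4 -1.1 -0. ] w 0.284 ff 0.0
fin t 59.89 p [0.4871 0.3274 0.1996] F [-0.4 -1.2 -0.1] w 0.279 ff 0.0
[334 117  15  15 127] z 0.074 [-71.5 -32.9]
[334 117  15  15 127] z 0.033 [-74.4 -30.1]
```

The knob is still at (-71.5,-32.9) mm, so at that height the fingertips passed over without engaging it. I have about 12 s left. I'll redo the swing with the tips lower, at z = 0.050, with the closing line leading the tangent by 20° so the front finger clears the rib.

```bash
cat > swing.py <<'E'
from clamp import *
def pose(a,z,adv=0):
    f=min(np.pi/2,a+.35); return at(a,z)[0]+adv*(np.cos(f)*ex+np.sin(f)*ey),down(np.degrees(f)+TY)
log=[]
robot.goto(*pose(-.29,.092)); robot.servo_line(pose(-.29,.050)[0],speed=.1)
bad=False
for a in np.linspace(-.29,1.571,10)[1:]:
    robot.servo_line(*pose(a,.050),speed=.035); F=np.array(robot.read_force()); log.append((round(a,2),F.round(1).tolist()))
    if np.linalg.norm(F)>18: bad=True; break
if not bad:
    for adv in(.003,.005,.0065,.008):
        robot.servo_line(*pose(1.571,.050,adv),speed=.03); Ft=float(np.array(robot.read_force())@ey); log.append((adv,round(Ft,1)))
        if Ft<-5: break
    robot.servo_line(pose(1.571,.050,adv-.0035)[0],speed=.03); robot.servo_line(pose(1.571,.105,adv-.0035)[0],speed=.13)
    im,d,P=snap("fin2"); r,g,b=[im[:,:,k].astype(int) for k in range(3)]
    N,l,S,C=cv2.connectedComponentsWithStats(((r>100)&(g<80)&(b<90)).astype(np.uint8))
    for k in range(1,N):
        if S[k,4]>20 and S[k,1]>60:
            for z in(.074,.033): w=onz("wrist",*C[k],z,P)-F0; print(S[k],"z",z,np.round([w@ex*1e3,w@ey*1e3],1))
print(log); st("end")
E
python3 swing.py
```

```text
[421 153   9  33 196] z 0.074 [ 10.6 -73.1]
[421 153   9  33 196] z 0.033 [  2.  -88.2]
[416 154   5  17  53] z 0.074 [ 15.9 -67.1]
[416 154   5  17  53] z 0.033 [  8.3 -80.9]
[315 209  20  19 272] z 0.074 [-26.8  -0.5]
[315 209  20  19 272] z 0.033 [-42.7  -1.4]
[(np.float64(-0.08), [-0.8, -0.0, -0.7]), (np.float64(0.12), [0.7, 0.0, 0.1]), (np.float64(0.33), [-0.4, -0.2, 0.7]), (np.float64(0.54), [-0.0, -0.1, 0.7]), (np.float64(0.74), [-0.2, -0.9, 0.6]), (np.float64(0.95), [0.0, -0.9, -0.1]), (np.float64(1.16), [-0.0, -0.2, 0.2]), (np.float64(1.36), [1.1, -1.3, -0.1]), (np.float64(1.57), [-0.4, -0.8, -0.5]), (0.003, -0.6), (0.005, -1.7), (0.0065, -4.9), (0.008, -8.5)]
end t 66.13 p [0.5037 0.2984 0.1042] F [ 0.5 -0.   0.1] w 0.280 ff 0.0
```

The knob is now at (-26.8,-0.5) mm, and the stop pushed back at 8.5 N. The gripper is clear above it, so I'll hand in.

```bash
python3 -c "
from rig import robot
print(robot.job_done(), robot.read_t())"
```

```text
the job is handed in; nothing more can be done
the job is handed in; nothing more can be done
```

I handed the job in just after 66 s of the 72 s: the vial stands in its pocket, the plate reached seated height on both pins, and the clamp is swung to its stop. My first clamp swing missed the knob and had to be redone, and I checked the final state only by position and force readings, not by eye.

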